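# Take a label holder out of a sliding-jaw vise and hold it pressed home behind a shelf lip

## Task

The label holder is clamped in the little vise on the desk: slide the vise's jaw back at least 2 cm and lift the holder out. Then, with the plain tongue down and the label side towards the lip, push it down behind the lip of the low shelf until its bead comes down to the lip, against the sprung strip in the rail, and finish still holding it pressed home there: let go and it would spring up again. Leave the other things on the desk where they are.

Things in the scene. Friction and masses are not known exactly. Their poses are not given: they have to be found in the camera images.
- vise: Small grey vise fixed on the desk, base 172 x 96 mm. Origin on the desk (z = 0) under the clamped holder; z up. The fixed jaw (top at z 52 mm) stands on the +x side of the holder, the sliding jaw on its -x side. The holder's foot stands at z 16 mm in an 8 mm wide, 14 mm deep groove, and stays standing there when the jaw is open.
- jaw (a joint): Opening of the sliding jaw, m: 0 shut to 0.035 fully open; starts at 0 to 0.0015. It moves along the vise's -x with about 2.5 N of friction and stays where left. Its top plate (top at z 58 mm, 66 mm wide) overhangs the holder's bead by 3.5 mm when shut, so the holder cannot be lifted until the jaw is open.
- jaw_lug (a point): Point in the upright lug on the sliding jaw, for moving the jaw; z 60 mm, axes as the vise's; 58 mm from the vise's origin along -x when shut, and moves with the jaw. The lug is 14 mm (x) by 22 mm (y), top at z 76 mm, on a tail whose top is at z 34 mm. The jaw block begins 14 mm from the lug's face, on the holder's side.
- holder_mid (a point): Loose label holder, 60 g, upright, 56 mm wide (y), 74 mm high. This point is 37 mm above its foot, mid-thickness of the tongue. z up, -x = label side. Above the foot: aluminium tongue 6 mm thick to 28 mm; bead from 28 to 34 mm, sticking out 8 mm on the label side only; then the head. Starts with the vise's axes, within 0.1 rad.
- shelf: Low wooden desk shelf fixed on the green desk mat, 200 mm long (y), board top 60 mm above its underside, reaching from 8 to 138 mm behind the slot, with an aluminium label rail 110 mm long on its front edge. Origin on the mat (z = 5 mm) under the middle of the rail's slot; z up, -x is the front where the lip is, y along the rail.
- slot (a point): Middle of the slot's mouth, z 65 mm, level with the lip's top; axes as the shelf's. The slot is 10 mm wide (x -5 to +5 mm), 102 mm long (y), open upward. In front of it is the lip, 3 mm thick, flared outward at the top. When the holder is home its bead is on the lip, its foot 28 mm below and holder_mid 37 - 28 = 9 mm above this point, label side to -x.
- strip (a joint): How far the sprung strip on the bottom of the slot is pressed down, in m: 0 at rest (its top 21 mm below the slot's mouth), about 0.007 when the holder is home, 0.009 at its stop. It takes about 2.4 N to begin and 6.6 N at 0.007 and pushes the holder up again when let go.
- loupe: Bystander: a loupe with a black handle, 40 x 87 x 12 mm, lying on the back of the shelf's board; origin under its middle.
- tape: Bystander: a roll of tan tape, 96 mm across, 48 mm high, lying flat on the desk; origin under its middle.
- eyeglass_pouch: Bystander: a flat black pouch, 64 x 126 x 12 mm, lying on the desk; origin under its middle.
- holder_head (a point): Middle of the holder's grey head, 54 mm above its foot and 2 mm to the label side of the tongue's middle plane; axes as holder_mid. The head is 10 mm thick, 56 mm wide, from 34 to 74 mm above the foot, with a blank paper label on its -x face, flush with the tongue at the back. Grip it here: what is over 42 mm above the foot is clear of vise and shelf.
- upstand_top (a point): Middle of the top edge of the upstand, the 4 mm thick wall behind the slot, at z 75 mm: 10 mm higher than the lip, so that the holder's back can be felt against it. Its face towards the slot is 2 mm in front of this point. Axes as the shelf's.

How it is judged:
By the outcome, as a careful person would: the job done as asked, in the order asked, and still so for the second after the job is handed in, while the arm keeps its last pose, push and grip.
It also fails if it takes over 45 s, if anything falls off the work surface, if the arm or the gripper's body presses on something with over 40 N, if the wrist force passes 120 N, or if a joint passes its speed limit or range.

## Robot

A 6-joint arm with a two-finger parallel gripper is mounted at the origin on a cart in front of the work surface, level with it; the furniture and walls round the work are solid. World frame = base frame: x ahead of the robot, y to its left, z up, the work surface at z = 0. Lengths are in m, angles in rad, forces in N, time in s.
With the tool pointing down it reaches from about 0.375 to 0.975 m from the base axis. Payload 3.8 kg.
Tool frame: the origin (TCP) lies midway between the tips of the shut fingers; the grasp point (between the pads) lies 19 mm behind it; z points along the fingers, y is the direction in which the jaws open and shut (so a half turn about z gives the same grasp; the last joint's range is limited). The gripper opens to 85 mm and grips with 20 to 120 N. Pads are 22 mm wide; open, the fingers measure 114 mm over their backs; the gripper's body (76 mm by 85 mm) begins 54 mm behind the grasp point. The pads swing forward as they close: fully open they stand 13 mm farther back than shut.
Start: joints at [-0.037, 0.264, 1.604, -0, 1.274, -0.037], TCP at [0.675, -0, 0.231] pointing down, gripper open.
Joint ranges: [-2.63, 2.63], [-0.94, 2.18], [0.31, 2.57], [-1.31, 4.45], [0, 2.66], [-2.55, 2.55]. Speed limits (rad/s): [2.57, 2.57, 3.14, 3.14, 3.14, 3.14].

## Interface

Orientations are given as a rotation vector (axis times angle).
In Python, from workcell import bot gives the robot as it stands.
- The arm moves only by the shell command python3 -m inch 'ROWS' [FORCE]. ROWS is JSON, a list of rows, each an object of numbers: "dx", "dy", "dz": the shift along the tool's x, y, z in m; "ax", "ay", "az": the turn, a rotation vector about the tool's x, y, z in degrees; "fingers": the opening, from -1 (shut) to 1 (fully open). A call has 1 to 20 rows; each row is the pose to reach, as a shift and turn from the pose measured when the call began, along the tool's axes at that moment; what a row does not reach only later rows make up. A row lasts 1/8 s, in which the tool goes at most 62.5 mm and 10.7 degrees, less where a joint would pass 70% of its speed; a pose out of reach is approached as far as the arm can. A call with a gripper value outside its range is refused whole. The fingers move at their own pace and stop on an object; FORCE is the grip in N (left out, the last holds). Time passes only in rows, so rows that repeat a pose let the fingers close. It gives the time, the measured TCP pose, the force and the opening at its end, in the units of the state.
- bot.read_state(): the state, without advancing time (a new reading comes with each control period).
- bot.read_camera(name): name is "scene" or "side" or "wrist"; returns (picture, depth): 400x640x3 uint8, blue, green, red; 400x640 float32, m along the optical axis (not along the pixel's ray), 0 where there is no reading.
- bot.get_calibration(name): a dict with "intrinsics" (3x3 intrinsics, pixels), "view" (4x4, takes a point from world to camera coordinates). Camera axes: x right, y down, z forward; pixel columns grow to the right and rows downward; lengths in m; the calibration is good to about 2 mm. A picture is of the moment at which its call begins: read the wrist's pose just before it. get_calibration takes no time and is no camera call; for the wrist camera it gives the pose at the moment of the call.
- bot.finish_job(): hands the job in, once; it reports no verdict.
Trained networks look in the newest picture that a camera, given by its name, has taken for a name from the list of things; names that differ only in an ending like _2 or _b are one class to them, and where a whole thing is asked for, a point or a joint stands for the part that bears it (a point fixed in the world has none). Each returns a list of dicts, best first, with "p" (0 to 1); they miss things now and then, are a little off and sometimes report something else, mostly with a low value. They report only what shows in the picture. A call takes as long as a camera call.
- bot.masks_of(camera, thing): "region" (400x640 bool, what is visible of it) and "box" ([left, top, right, bottom] in pixels, round what is visible of it).
The state is a dict: "time": time; "q": joint angles; "joint_vel": joint speeds; "joint_torque": joint torques, N m; "tool_pos": TCP position; "tcp_rot": TCP orientation; "wrist_force": force on the tool from outside, world axes, zero at the start; "torque": the same for the moment, N m; "width": opening from 0.0 (shut) to 1.0 (fully open).
Only numpy, scipy, OpenCV 4.12 (cv2) and the standard library are available. Lean on these libraries where they do the work, as an engineer would, in place of code of your own. Each camera call takes 0.05 s, during which the arm holds its last target. There are 200 camera calls.

## Working session

There is one attempt and no reset: what is moved stays moved. The work goes in short steps, Python scripts to look and compute and a shell command to move; the robot and the scene stay as the last step left them, time stands still between calls to the robot, and variables do not carry over. Pictures are saved under pics/ and viewed, about 8 in all and at most 12, crops included, and the job is handed in when it is done.

```bash
mkdir -p pics; ls; cat > h.py <<'E'
import numpy as np, cv2
from scipy.spatial.transform import Rotation as R
from workcell import bot
def cloud(cam):
    im,d=bot.read_camera(cam); c=bot.get_calibration(cam)
    K=np.array(c["intrinsics"]);V=np.array(c["view"])
    v,u=np.mgrid[:400,:640]
    p=np.stack([(u-K[0,2])/K[0,0]*d,(v-K[1,2])/K[1,1]*d,d],-1)
    w=(p-V[:3,3])@V[:3,:3]
    w[d<=0]=np.nan
    return im,w
def proj(cam,P):
    c=bot.get_calibration(cam);K=np.array(c["intrinsics"]);V=np.array(c["view"])
    q=np.atleast_2d(P)@V[:3,:3].T+V[:3,3]; q=q@K.T
    return q[:,:2]/q[:,2:]
E
python3 - <<'E'
from h import *
s=bot.read_state();print({k:np.round(v,3) for k,v in s.items()})
ims=[]
for cam in ["scene","side","wrist"]:
    im,w=cloud(cam);ims.append(im);np.save(cam+".npy",w);cv2.imwrite(f"pics/{cam}0.png",im)
    for t in ["vise","jaw_lug","holder_mid","shelf","loupe","tape","eyeglass_pouch","holder_head"]:
        for m in bot.masks_of(cam,t)[:1]:
            P=w[m["region"]];P=P[~np.isnan(P[:,0])]
            if len(P): print(cam,t,round(m["p"],2),np.round(m["box"]),"med",np.round(np.median(P,0),3),"lo",np.round(np.percentile(P,2,0),3),"hi",np.round(np.percentile(P,98,0),3))
E
```

```text
pics
{'time': np.float64(0.0), 'q': array([-0.037,  0.265,  1.605, -0.   ,  1.274, -0.037]), 'joint_vel': array([-0.   ,  0.001,  0.002,  0.001, -0.001, -0.   ]), 'joint_torque': array([ 1.0000e-03, -5.1512e+01, -3.6731e+01, -0.0000e+00,  1.3000e-02,
        0.0000e+00]), 'tool_pos': array([0.674, 0.   , 0.23 ]), 'tcp_rot': array([-2.22e+00, -2.22e+00,  2.00e-03]), 'wrist_force': array([ 0.127,  0.093, -0.325]), 'torque': array([-0.021,  0.034, -0.002]), 'width': np.float64(0.998)}
scene vise 0.96 [168. 196. 254. 261.] med [0.463 0.308 0.025] lo [0.398 0.259 0.001] hi [0.544 0.381 0.07 ]
scene jaw_lug 0.72 [192. 199. 226. 238.] med [0.474 0.319 0.045] lo [0.443 0.286 0.015] hi [0.512 0.355 0.074]
scene holder_mid 0.61 [208. 188. 232. 221.] med [0.506 0.303 0.074] lo [0.498 0.285 0.027] hi [0.528 0.341 0.09 ]
scene shelf 0.73 [341. 171. 440. 244.] med [ 0.656 -0.047  0.064] lo [ 0.609 -0.14   0.017] hi [0.753 0.057 0.073]
scene loupe 0.7 [206. 189. 232. 223.] med [0.506 0.304 0.075] lo [0.499 0.286 0.033] hi [0.538 0.339 0.09 ]
scene tape 0.91 [244. 169. 280. 199.] med [0.657 0.294 0.
[... 832 characters left out ...]
02   0.078]
side tape 0.62 [297. 170. 338. 205.] med [0.662 0.265 0.032] lo [0.621 0.247 0.003] hi [0.707 0.335 0.049]
side eyeglass_pouch 0.64 [218. 233. 290. 260.] med [0.464 0.081 0.011] lo [0.407 0.058 0.002] hi [0.528 0.121 0.013]
side holder_head 0.69 [249. 158. 256. 201.] med [0.508 0.288 0.068] lo [0.5   0.282 0.023] hi [0.526 0.335 0.091]
wrist shelf 0.64 [270. 126. 410. 299.] med [ 0.683 -0.023  0.066] lo [ 0.614 -0.135  0.045] hi [0.757 0.057 0.072]
wrist loupe 0.72 [343. 204. 378. 271.] med [ 0.717 -0.041  0.076] lo [ 0.698 -0.096  0.072] hi [ 0.732 -0.016  0.078]
wrist eyeglass_pouch 0.63 [ 97.  68. 213. 132.] med [0.47  0.096 0.012] lo [0.41  0.063 0.009] hi [0.529 0.126 0.014]
```

```bash
python3 - <<'E'
import cv2,numpy as np
a=cv2.imread("pics/scene0.png")[160:300,150:450];b=cv2.imread("pics/side0.png")[140:300,190:470]
o=np.vstack([cv2.resize(a,(640,299)),cv2.resize(b,(525,300))[:, :].copy() if 0 else cv2.copyMakeBorder(cv2.resize(b,(525,300)),0,0,0,115,0)])
cv2.imwrite("pics/v1.png",o)
# wrist rail: points z of shelf
w=np.load("scene.npy");P=w[~np.isnan(w[...,0])]
E
```

```text
(no output)
```

View pics/v1.png

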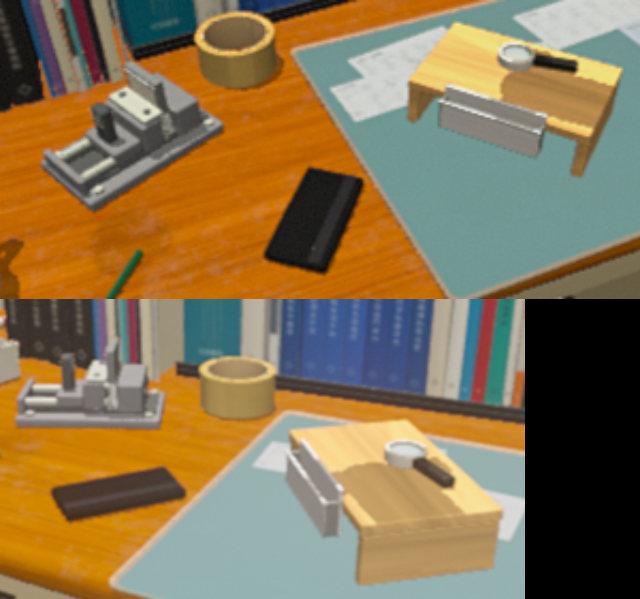

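The picture shows the vise at left (lug dark at about (105,122), holder just right of it, standing), and the shelf at right with its rail on the near front edge around (490,125), all matching the depth numbers. I'll measure the rail and vise directions from the clouds.

```bash
python3 - <<'E'
from h import *
c=bot.get_calibration("wrist");V=np.array(c["view"]);s=bot.read_state()
T=R.from_rotvec(s["tcp_rot"]).as_matrix();C=-V[:3,:3].T@V[:3,3]
print("cam in tool",T.T@(C-s["tool_pos"]),"\n",np.round(V[:3,:3]@T,3),np.array(c["intrinsics"])[0])
def line(P,n):
    (vx,vy,x0,y0)=cv2.fitLine(P[:,:2].astype(np.float32),cv2.DIST_HUBER,0,1e-4,1e-4).ravel()
    print(n,len(P),"c",np.round(P.mean(0),4),"dir deg",np.degrees(np.arctan2(vy,vx)),"ext",np.round(np.percentile((P[:,:2]-[x0,y0])@[vx,vy],[1,99]),4))
for cam in ["scene","side","wrist"]:
    w=np.load(cam+".npy");P=w[~np.isnan(w[...,0])]
    sh=P[(P[:,0]>.59)&(P[:,0]<.78)&(abs(P[:,1]+.04)<.14)&(P[:,2]>.055)]
    line(sh[(sh[:,2]>.0715)&(sh[:,0]<.66)],cam+" upstand")
    b=sh[(abs(sh[:,2]-.065)<.003)&(sh[:,0]>.64)]
    print(cam,"board rect",cv2.minAreaRect(b[:,:2].astype(np.float32)),"z",np.median(b[:,2]))
    f=P[(P[:,0]>.58)&(P[:,0]<.66)&(abs(P[:,1]+.04)<.1)&(P[:,2]>.03)&(P[:,2]<.058)]
    if len(f): line(f,cam+" lip front")
    v=P[(P[:,0]>.37)&(P[:,0]<.6)&(P[:,1]>.23)&(P[:,1]<.42)&(P[:,2]>.004)]
    if len(v)>50:
        print(cam,"vise rect",cv2.minAreaRect(v[:,:2].astype(np.float32)))
        line(v[v[:,2]>.08],cam+" head top")
E
```

```text
cam in tool [ 0.06700396 -0.00099958 -0.1434226 ] 
 [[ 0.001  1.    -0.   ]
 [-0.965  0.001 -0.263]
 [-0.263  0.001  0.965]] [284.94879809   0.         323.49095157]
scene upstand 3910 c [ 0.6377 -0.0035  0.3826] dir deg -71.76272 ext [-0.0244  0.0448]
scene board rect ((0.6982702612876892, -0.040971145033836365), (0.20375576615333557, 0.12547095119953156), 87.29747009277344) z 0.06474235511133547
scene lip front 706 c [ 0.6185 -0.0411  0.0459] dir deg 88.82117 ext [-0.0811  0.113 ]
scene vise rect ((0.4952971339225769, 0.35698387026786804), (0.1747501790523529, 0.17124129831790924), 72.79837036132812)
scene head top 555 c [0.5658 0.3915 0.1435] dir deg 54.722622 ext [-0.124   0.0326]
side upstand 3152 c [ 0.6358 -0.0135  0.3391] dir deg -33.71844 ext [-0.0379  0.0312]
side board rect ((0.6970049738883972, -0.044254057109355927), (0.20342150330543518, 0.1268547773361206), 85.73148345947266) z 0.06542485588875356
side lip front 941 c [ 0.6254 -0.0831  0.0455] dir deg -81.117744 ext [-0.1539  0.0372]
side vise rect ((0.5008042454719543, 0.3569169342517853), (0.18080490827560425, 0.17212750017642975), 70.13396453857422)
side head top 665 c [0.5756 0.4005 0.1522] dir deg 56.586025 ext [-0.1358  0.0247]
wrist upstand 22435 c [0.626  0.009  0.3039] dir deg 14.093356 ext [-0.0269  0.0317]
wrist board rect ((0.6941241025924683, -0.04161365330219269), (0.20026090741157532, 0.12774406373500824), 84.5614013671875) z 0.06571764054572968
wrist lip front 594 c [ 0.6177 -0.0326  0.0461] dir deg 84.33265 ext [-0.053   0.0535]
```

```bash
python3 -m inch '[{"dx":0.1,"dy":-0.06,"dz":0.0},{"dx":0.2,"dy":-0.13},{"dx":0.28,"dy":-0.19},{"dx":0.28,"dy":-0.19},{"dx":0.28,"dy":-0.19},{"dx":0.28,"dy":-0.19},{"dx":0.28,"dy":-0.19},{"dx":0.28,"dy":-0.19}]'; python3 - <<'E'
from h import *
im,w=cloud("wrist");np.save("w2.npy",w);cv2.imwrite("pics/w2.png",im)
for t in ["vise","jaw_lug","holder_mid","holder_head"]:
    for m in bot.masks_of("wrist",t)[:1]:
        P=w[m["region"]];P=P[~np.isnan(P[:,0])]
        print(t,round(m["p"],2),np.round(m["box"]),"med",np.round(np.median(P,0),3),"lo",np.round(np.percentile(P,2,0),3),"hi",np.round(np.percentile(P,98,0),3))
        if t=="vise": V=P
def rect(P,n):
    print(n,len(P),cv2.minAreaRect(P[:,:2].astype(np.float32)),np.median(P[:,2]))
P=V;P=w[~np.isnan(w[...,0])];P=P[(P[:,0]>.37)&(P[:,0]<.6)&(P[:,1]>.23)&(P[:,1]<.42)]
z=P[:,2]
rect(P[(z>.004)&(z<.025)],"base")
rect(P[(abs(z-.09)<.004)],"head top")
rect(P[(abs(z-.076)<.004)&(P[:,0]<.475)],"lug top")
rect(P[(abs(z-.058)<.0025)],"jaw plate")
rect(P[(abs(z-.052)<.0025)&(P[:,0]>.5)],"fixed jaw")
E
```

```text
invalid input at $[0]: expected keys dx, dy, dz, ax, ay, az, fingers
Traceback (most recent call last):
NameError: name 'V' is not defined
```

View pics/w2.png

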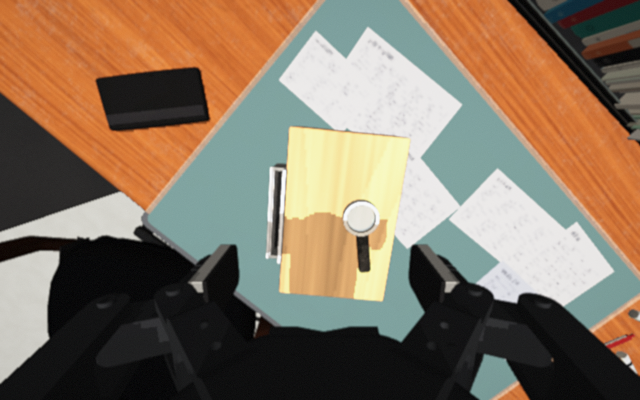

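The move was refused because every key must be given, so this is the start view: shelf in the centre, rail slot the dark line at column 276, rows 170–258.

```bash
python3 -m inch '[{"dx":0.06,"dy":-0.04,"dz":0,"ax":0,"ay":0,"az":0,"fingers":1},{"dx":0.12,"dy":-0.08,"dz":0,"ax":0,"ay":0,"az":0,"fingers":1},{"dx":0.18,"dy":-0.12,"dz":0,"ax":0,"ay":0,"az":0,"fingers":1},{"dx":0.24,"dy":-0.16,"dz":0,"ax":0,"ay":0,"az":0,"fingers":1},{"dx":0.28,"dy":-0.19,"dz":0,"ax":0,"ay":0,"az":0,"fingers":1},{"dx":0.28,"dy":-0.19,"dz":0,"ax":0,"ay":0,"az":0,"fingers":1},{"dx":0.28,"dy":-0.19,"dz":0,"ax":0,"ay":0,"az":0,"fingers":1},{"dx":0.28,"dy":-0.19,"dz":0,"ax":0,"ay":0,"az":0,"fingers":1}]'; cat > vm.py <<'E'
from h import *
im,w=cloud("wrist");cv2.imwrite("pics/w3.png",im)
for t in ["vise","jaw_lug","holder_mid","holder_head"]:
    for m in bot.masks_of("wrist",t)[:1]:
        P=w[m["region"]];P=P[~np.isnan(P[:,0])]
        print(t,round(m["p"],2),np.round(m["box"]),"med",np.round(np.median(P,0),3),"lo",np.round(np.percentile(P,2,0),3),"hi",np.round(np.percentile(P,98,0),3))
def rect(P,n):
    if len(P)>5: print(n,len(P),cv2.minAreaRect(P[:,:2].astype(np.float32)),np.median(P[:,2]))
P=w[~np.isnan(w[...,0])];P=P[(P[:,0]>.37)&(P[:,0]<.6)&(P[:,1]>.23)&(P[:,1]<.42)]
z=P[:,2]
rect(P[(z>.004)&(z<.025)],"base")
rect(P[(abs(z-.09)<.004)],"head top")
rect(P[(abs(z-.076)<.004)&(P[:,0]<.475)],"lug top")
rect(P[(abs(z-.058)<.0025)],"jaw plate")
rect(P[(abs(z-.052)<.0025)&(P[:,0]>.5)],"fixed jaw")
E
python3 vm.py
```

```text
time: 2.6
tool_pos: [0.4854, 0.2796, 0.2314]
tcp_rot: [2.221, 2.221, 0.0]
wrist_force: [-0.5, -0.5, -0.4]
width: 1.002
vise 0.81 [249.  81. 402. 199.] med [0.478 0.329 0.032] lo [0.404 0.269 0.011] hi [0.568 0.382 0.075]
jaw_lug 0.87 [285. 110. 352. 177.] med [0.482 0.326 0.058] lo [0.447 0.29  0.033] hi [0.511 0.355 0.077]
holder_mid 0.85 [334. 130. 366. 185.] med [0.511 0.314 0.09 ] lo [0.499 0.286 0.047] hi [0.523 0.339 0.092]
holder_head 0.73 [335. 133. 366. 184.] med [0.511 0.315 0.09 ] lo [0.499 0.288 0.052] hi [0.523 0.339 0.092]
base 4519 ((0.49825403094291687, 0.3555314540863037), (0.16805970668792725, 0.17178407311439514), 70.64363098144531) 0.013167115158090954
head top 699 ((0.5389404296875, 0.3520389795303345), (0.1503358632326126, 0.024207528680562973), 53.9039192199707) 0.09047642559353539
lug top 279 ((0.4600633978843689, 0.3311254680156708), (0.021627357229590416, 0.014095169492065907), 69.6835708618164) 0.07589724238113192
jaw plate 1342 ((0.5182207226753235, 0.3595215082168579), (0.1609286516904831, 0.05965089425444603), 51.17803192138672) 0.058715094937269396
fixed jaw 1689 ((0.5338122844696045, 0.3501511812210083), (0.1599043309688568, 0.06400109827518463), 68.38002014160156) 0.05263012026690282
```

View pics/w3.png

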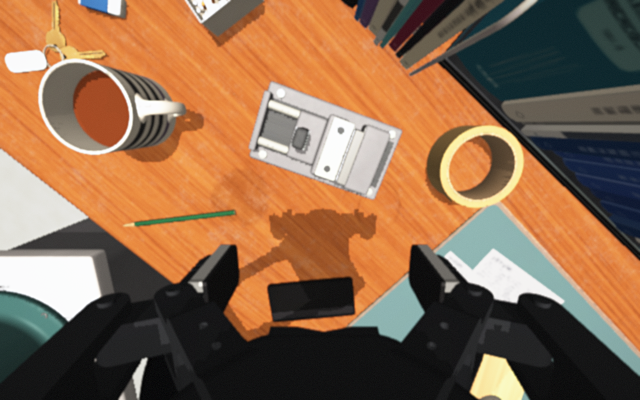

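The picture shows the vise turned about -20°: lug at (300,138), white-topped jaw plate at (335,145), mug, pencil and tape well clear. The lug top measures 21.6 × 14.1 mm at z 76, as it should.

```bash
python3 -m inch '[{"dx":0.02,"dy":-0.01,"dz":0,"ax":0,"ay":0,"az":-10,"fingers":0},{"dx":0.04,"dy":-0.02,"dz":0.02,"ax":0,"ay":0,"az":-20,"fingers":0},{"dx":0.0514,"dy":-0.0254,"dz":0.04,"ax":0,"ay":0,"az":-30,"fingers":0},{"dx":0.0514,"dy":-0.0254,"dz":0.06,"ax":0,"ay":0,"az":-40,"fingers":0},{"dx":0.0514,"dy":-0.0254,"dz":0.08,"ax":0,"ay":0,"az":-50,"fingers":0},{"dx":0.0514,"dy":-0.0254,"dz":0.1,"ax":0,"ay":0,"az":-60,"fingers":0},{"dx":0.0514,"dy":-0.0254,"dz":0.12,"ax":0,"ay":0,"az":-70,"fingers":0},{"dx":0.0514,"dy":-0.0254,"dz":0.12,"ax":0,"ay":0,"az":-70,"fingers":0},{"dx":0.0514,"dy":-0.0254,"dz":0.145,"ax":0,"ay":0,"az":-70,"fingers":0},{"dx":0.0514,"dy":-0.0254,"dz":0.165,"ax":0,"ay":0,"az":-70,"fingers":0},{"dx":0.0514,"dy":-0.0254,"dz":0.183,"ax":0,"ay":0,"az":-70,"fingers":0},{"dx":0.0514,"dy":-0.0254,"dz":0.183,"ax":0,"ay":0,"az":-70,"fingers":0}]' 25; python3 - <<'E'
from h import *
im,w=cloud("wrist");cv2.imwrite("pics/w4.png",im);print(bot.read_state()["q"])
E
```

```text
time: 4.35
tool_pos: [0.4595, 0.3298, 0.047]
tcp_rot: [-0.55, -3.091, 0.003]
wrist_force: [0.5, -0.5, 0.6]
width: 0.498
[ 5.78610617e-01  2.43753553e-01  1.99757615e+00 -1.41939340e-04
  9.01277964e-01 -6.40085857e-01]
```

View pics/w4.png

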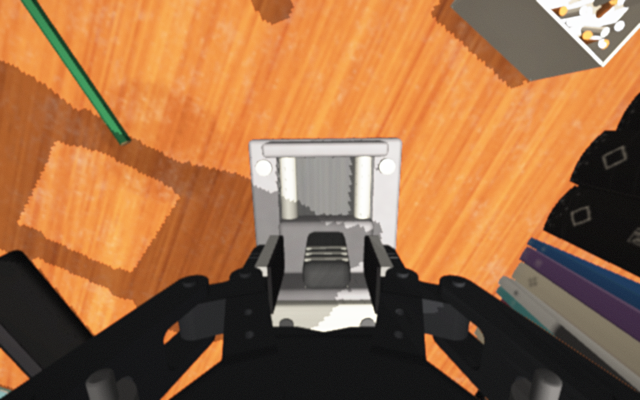

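The lug (325,258) sits centred between the fingers and square to them. Next I close on it and draw it back 29 mm.

```bash
python3 -m inch '[{"dx":0,"dy":0,"dz":0,"ax":0,"ay":0,"az":0,"fingers":-1},{"dx":0,"dy":0,"dz":0,"ax":0,"ay":0,"az":0,"fingers":-1},{"dx":0,"dy":0,"dz":0,"ax":0,"ay":0,"az":0,"fingers":-1},{"dx":0,"dy":0,"dz":0,"ax":0,"ay":0,"az":0,"fingers":-1},{"dx":0.006,"dy":0,"dz":0,"ax":0,"ay":0,"az":0,"fingers":-1},{"dx":0.012,"dy":0,"dz":0,"ax":0,"ay":0,"az":0,"fingers":-1},{"dx":0.018,"dy":0,"dz":0,"ax":0,"ay":0,"az":0,"fingers":-1},{"dx":0.024,"dy":0,"dz":0,"ax":0,"ay":0,"az":0,"fingers":-1},{"dx":0.030,"dy":0,"dz":0,"ax":0,"ay":0,"az":0,"fingers":-1},{"dx":0.030,"dy":0,"dz":0,"ax":0,"ay":0,"az":0,"fingers":-1},{"dx":0.030,"dy":0,"dz":0,"ax":0,"ay":0,"az":0,"fingers":-1}]' 30
```

```text
time: 5.78
tool_pos: [0.4323, 0.3409, 0.0492]
tcp_rot: [0.55, 3.093, -0.001]
wrist_force: [-1.5, -2.4, 8.2]
width: 0.255
```

```bash
python3 -m inch '[{"dx":0,"dy":0,"dz":0,"ax":0,"ay":0,"az":0,"fingers":0},{"dx":0,"dy":0,"dz":0,"ax":0,"ay":0,"az":0,"fingers":0},{"dx":0,"dy":0,"dz":-0.02,"ax":0,"ay":0,"az":0,"fingers":0},{"dx":0,"dy":0,"dz":-0.07,"ax":0,"ay":0,"az":0,"fingers":0},{"dx":0,"dy":0,"dz":-0.12,"ax":0,"ay":0,"az":10,"fingers":0},{"dx":-0.03,"dy":0,"dz":-0.15,"ax":0,"ay":0,"az":20,"fingers":0},{"dx":-0.06,"dy":0,"dz":-0.15,"ax":0,"ay":0,"az":30,"fingers":0},{"dx":-0.087,"dy":0,"dz":-0.15,"ax":0,"ay":0,"az":40,"fingers":0},{"dx":-0.087,"dy":0,"dz":-0.15,"ax":0,"ay":0,"az":50,"fingers":0},{"dx":-0.087,"dy":0,"dz":-0.15,"ax":0,"ay":0,"az":60,"fingers":0},{"dx":-0.087,"dy":0,"dz":-0.15,"ax":0,"ay":0,"az":70,"fingers":0},{"dx":-0.087,"dy":0,"dz":-0.15,"ax":0,"ay":0,"az":80,"fingers":0},{"dx":-0.087,"dy":0,"dz":-0.15,"ax":0,"ay":0,"az":90,"fingers":0},{"dx":-0.087,"dy":0,"dz":-0.15,"ax":0,"ay":0,"az":90,"fingers":0}]'; cat > vm.py <<'E'
from h import *
im,w=cloud("wrist");cv2.imwrite("pics/w5.png",im)
s=bot.read_state();T=R.from_rotvec(s["tcp_rot"]).as_matrix()
print("q",np.round(s["q"],2),"tool x heading",np.degrees(np.arctan2(T[1,0],T[0,0])))
for t in ["jaw_lug","holder_head"]:
    for m in bot.masks_of("wrist",t)[:1]:
        P=w[m["region"]];P=P[~np.isnan(P[:,0])]
        print(t,round(m["p"],2),np.round(m["box"]),np.round(np.median(P,0),3))
        z0=.0905 if t=="holder_head" else .076
        Q=P[abs(P[:,2]-z0)<.004]
        if len(Q): 
            r=cv2.minAreaRect(Q[:,:2].astype(np.float32));print(len(Q),r,"z",np.median(Q[:,2]))
            d=np.append(r[0],z0)-s["tool_pos"];print("tool delta",T.T@d)
E
python3 vm.py
```

```text
time: 7.52
tool_pos: [0.5137, 0.3109, 0.1987]
tcp_rot: [2.574, 1.801, -0.001]
wrist_force: [-0.3, -0.5, -0.3]
width: 0.496
q [ 0.5   0.15  1.8  -0.    1.19  0.85] tool x heading 70.02830661989789
jaw_lug 0.35 [311. 160. 328. 225.] [0.511 0.317 0.09 ]
40 ((0.5190948247909546, 0.32935482263565063), (0.00840632151812315, 0.02437124215066433), 2.583575487136841) z 0.07858007275208348
tool delta [ 0.01923049 -0.00120447  0.12277574]
holder_head 0.95 [312. 160. 330. 224.] [0.511 0.318 0.09 ]
670 ((0.5080501437187195, 0.31477516889572144), (0.05535411834716797, 0.01082991249859333), 70.38008880615234) z 0.09040097618557977
tool delta [ 0.00174525 -0.00661107  0.10829002]
```

View pics/w5.png

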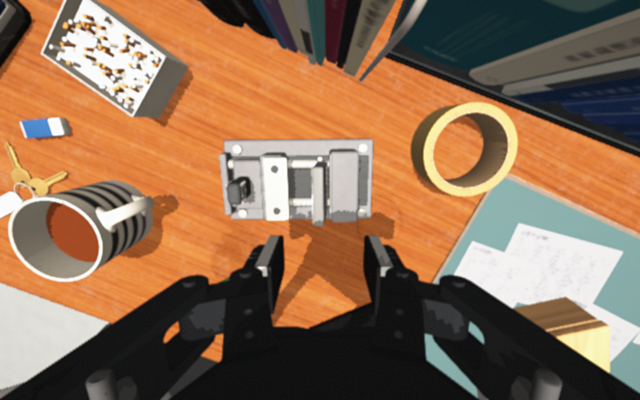

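Jaw is open (gap between the white plate at column 275 and the holder at column 320), the holder still stands in the groove. Head top measures 55 × 11 mm at z 90, parallel to the fingers within 0.4°. Now the grasp, with tips kept over z 58.

```bash
python3 -m inch '[{"dx":0.003,"dy":-0.0055,"dz":0.03,"ax":0,"ay":0,"az":0,"fingers":0},{"dx":0.003,"dy":-0.0055,"dz":0.06,"ax":0,"ay":0,"az":0,"fingers":0},{"dx":0.003,"dy":-0.0055,"dz":0.09,"ax":0,"ay":0,"az":0,"fingers":0},{"dx":0.003,"dy":-0.0055,"dz":0.115,"ax":0,"ay":0,"az":0,"fingers":0},{"dx":0.003,"dy":-0.0055,"dz":0.13,"ax":0,"ay":0,"az":0,"fingers":0},{"dx":0.003,"dy":-0.0055,"dz":0.137,"ax":0,"ay":0,"az":0,"fingers":0},{"dx":0.003,"dy":-0.0055,"dz":0.137,"ax":0,"ay":0,"az":0,"fingers":0},{"dx":0.003,"dy":-0.0055,"dz":0.137,"ax":0,"ay":0,"az":0,"fingers":-1},{"dx":0.003,"dy":-0.0055,"dz":0.137,"ax":0,"ay":0,"az":0,"fingers":-1},{"dx":0.003,"dy":-0.0055,"dz":0.137,"ax":0,"ay":0,"az":0,"fingers":-1},{"dx":0.003,"dy":-0.0055,"dz":0.137,"ax":0,"ay":0,"az":0,"fingers":-1},{"dx":0.003,"dy":-0.0055,"dz":0.137,"ax":0,"ay":0,"az":0,"fingers":-1},{"dx":0.003,"dy":-0.0055,"dz":0.137,"ax":0,"ay":0,"az":0,"fingers":-1}]' 70
```

```text
time: 9.3
tool_pos: [0.5128, 0.3155, 0.0637]
tcp_rot: [2.57, 1.801, 0.008]
wrist_force: [6.0, -3.1, 0.1]
width: 0.102
```

Gripped with the width as expected. A small side load shows, so I ease 2 mm over while lifting, then carry it to beside the rail for a close look.

```bash
python3 -m inch '[{"dx":0,"dy":0.001,"dz":-0.005,"ax":0,"ay":0,"az":0,"fingers":-1},{"dx":0,"dy":0.001,"dz":-0.02,"ax":0,"ay":0,"az":0,"fingers":-1},{"dx":0,"dy":0.001,"dz":-0.05,"ax":0,"ay":0,"az":0,"fingers":-1},{"dx":0,"dy":0.001,"dz":-0.1,"ax":0,"ay":0,"az":0,"fingers":-1},{"dx":0,"dy":0.001,"dz":-0.14,"ax":0,"ay":0,"az":0,"fingers":-1}]'
python3 -m inch '[{"dx":-0.04,"dy":0.03,"dz":0,"ax":0,"ay":0,"az":-5,"fingers":-1},{"dx":-0.08,"dy":0.06,"dz":0,"ax":0,"ay":0,"az":-10,"fingers":-1},{"dx":-0.12,"dy":0.09,"dz":0,"ax":0,"ay":0,"az":-15,"fingers":-1},{"dx":-0.16,"dy":0.12,"dz":0,"ax":0,"ay":0,"az":-15,"fingers":-1},{"dx":-0.2,"dy":0.15,"dz":0,"ax":0,"ay":0,"az":-15,"fingers":-1},{"dx":-0.24,"dy":0.18,"dz":0,"ax":0,"ay":0,"az":-15,"fingers":-1},{"dx":-0.28,"dy":0.21,"dz":0,"ax":0,"ay":0,"az":-15,"fingers":-1},{"dx":-0.32,"dy":0.23,"dz":0,"ax":0,"ay":0,"az":-15,"fingers":-1},{"dx":-0.344,"dy":0.24,"dz":0,"ax":0,"ay":0,"az":-15,"fingers":-1},{"dx":-0.344,"dy":0.24,"dz":0,"ax":0,"ay":0,"az":-15,"fingers":-1},{"dx":-0.344,"dy":0.24,"dz":0,"ax":0,"ay":0,"az":-15,"fingers":-1}]'
cat > rail.py <<'E'
from h import *
import sys
im,w=cloud("wrist");cv2.imwrite("pics/%s.png"%sys.argv[1],im);np.save("rail.npy",w)
s=bot.read_state();T=R.from_rotvec(s["tcp_rot"]).as_matrix()
print("q",np.round(s["q"],2),s["tool_pos"],"\n",np.round(T,3))
for t in ["shelf","holder_mid","jaw_lug","vise"]:
    for m in bot.masks_of("wrist",t)[:1]:
        P=w[m["region"]];P=P[~np.isnan(P[:,0])];print(t,m["p"],m["box"],np.round(np.median(P,0),3))
P=w[~np.isnan(w[...,0])];z=P[:,2]
P=P[(P[:,0]>.58)&(P[:,0]<.80)&(P[:,1]<.08)&(P[:,1]>-.16)];z=P[:,2]
B=P[(abs(z-.065)<.003)&(P[:,0]>.645)];r=cv2.minAreaRect(B[:,:2].astype(np.float32));print("board",r,np.median(B[:,2]))
for a in np.arange(-.09,.03,.01):
    q=P[(abs(P[:,1]-a)<.003)&(P[:,0]<.66)];u=q[(q[:,2]>.071)&(q[:,2]<.08)];l=q[(q[:,2]>.055)&(q[:,2]<.071)&(q[:,0]<.625)]
    print(round(a,3),"up",len(u),np.round([np.median(u[:,0]),np.median(u[:,2])],4) if len(u) else "","lip",len(l),np.round([l[:,0].min(),l[:,0].max(),np.percentile(l[:,2],90)],4) if len(l) else "")
E
python3 rail.py r1
```

```text
time: 9.93
tool_pos: [0.5129, 0.3155, 0.2068]
tcp_rot: [2.57, 1.802, 0.011]
wrist_force: [0.9, 1.1, -0.4]
width: 0.103
time: 11.3
tool_pos: [0.6211, -0.0889, 0.2077]
tcp_rot: [2.312, 2.121, 0.011]
wrist_force: [-0.7, -0.5, -0.3]
width: 0.103
q [-0.18  0.19  1.74  0.    1.21 -0.1 ] [ 0.62116641 -0.08856142  0.2075847 ] 
 [[ 0.085  0.996  0.008]
 [ 0.996 -0.085  0.002]
 [ 0.003  0.008 -1.   ]]
shelf 0.8 [310.4, 20.8, 471.8, 232.6] [ 0.684 -0.021  0.066]
holder_mid 0.7 [308.0, 193.0, 336.3, 329.4] [ 0.62  -0.079  0.234]
board ((0.6976079344749451, -0.04104079306125641), (0.19983913004398346, 0.12145687639713287), 85.19590759277344) 0.06566976974429575
-0.09 up 1 [0.6209 0.0755] lip 15 [0.6055 0.62   0.0652]
-0.08 up 24 [0.6231 0.0758] lip 30 [0.606  0.6105 0.0664]
-0.07 up 24 [0.6239 0.0754] lip 28 [0.6071 0.6115 0.0662]
-0.06 up 25 [0.625  0.0756] lip 28 [0.608  0.6125 0.0659]
-0.05 up 25 [0.6253 0.0753] lip 32 [0.609  0.6135 0.0662]
-0.04 up 28 [0.6264 0.0754] lip 30 [0.6101 0.6143 0.0658]
-0.03 up 27 [0.6275 0.0756] lip 31 [0.6109 0.6153 0.0662]
-0.02 up 28 [0.6281 0.0757] lip 30 [0.612  0.6162 0.0664]
-0.01 up 34 [0.6294 0.0756] lip 32 [0.6129 0.6172 0.0666]
-0.0 up 35 [0.6303 0.0753] lip 31 [0.6139 0.6182 0.0663]
0.01 up 36 [0.6311 0.0756] lip 33 [0.615  0.6191 0.0663]
0.02 up 15 [0.6319 0.0752] lip 51 [0.6159 0.6246 0.0655]
```

View pics/r1.png

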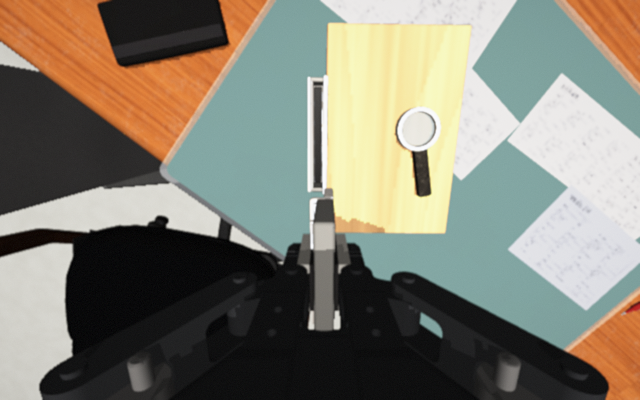

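The picture shows the rail slot as a dark line at column 317 (rows 80–190), and the holder in the grip seen edge-on at (322,200–330). Rail: lip inner edge and upstand agree on slot centre x≈0.620 at y=-0.034, z 65/75 as given. Now the holder's edge profile in tool axes.

```bash
python3 - <<'E'
from h import *
w=np.load("rail.npy");s=bot.read_state();T=R.from_rotvec(s["tcp_rot"]).as_matrix()
p=(w-s["tool_pos"])@T
r=p[170:335,290:350];r=r[~np.isnan(r[...,0])]
r=r[(abs(r[:,1])<.025)&(r[:,2]>-.04)&(r[:,2]<.08)]
for a in np.arange(-.036,.07,.005):
    q=r[abs(r[:,2]-a)<.0025]
    if len(q): print(round(a,3),len(q),"y",np.round(np.percentile(q[:,1],[2,50,98]),4),"x",np.round(np.percentile(q[:,0],[5,50,95]),4))
im=cv2.imread("pics/r1.png")[60:335,270:380];cv2.imwrite("pics/r1c.png",cv2.resize(im,None,fx=2.1,fy=2.1,interpolation=2))
E
```

```text
-0.036 445 y [-0.0111  0.0034  0.0091] x [-0.0093  0.0084  0.0117]
-0.031 232 y [-0.0149 -0.0016  0.0096] x [-0.0133  0.0113  0.0142]
-0.026 2429 y [-0.0111 -0.0012  0.0056] x [-0.0261  0.0033  0.0242]
-0.021 275 y [-0.0161 -0.0061  0.0098] x [-0.0231  0.0116  0.0257]
-0.016 212 y [-0.017  -0.0026  0.0111] x [0.0072 0.0114 0.0258]
-0.011 191 y [-0.0174 -0.0036  0.0116] x [0.0072 0.0114 0.0257]
-0.006 107 y [-0.0155  0.0003  0.0111] x [0.0073 0.024  0.0258]
-0.001 52 y [-0.0048 -0.0001  0.004 ] x [0.025  0.0256 0.0259]
0.004 54 y [-0.0061 -0.0015  0.0042] x [0.0213 0.0255 0.0259]
0.009 46 y [-0.0069 -0.0009  0.0039] x [0.024  0.0255 0.0258]
0.014 136 y [-0.0088 -0.007   0.003 ] x [0.0139 0.0234 0.0257]
0.019 27 y [-0.0061  0.0023  0.0047] x [0.0247 0.0255 0.0258]
0.024 19 y [-0.0006  0.0018  0.0046] x [0.0252 0.0256 0.0258]
0.029 18 y [-0.0004  0.0022  0.0048] x [0.0253 0.0256 0.0258]
0.034 17 y [-0.0006  0.002   0.0045] x [0.0252 0.0256 0.0259]
0.039 11 y [-0.0004  0.0021  0.0047] x [0.0253 0.0255 0.0257]
```

View pics/r1c.png

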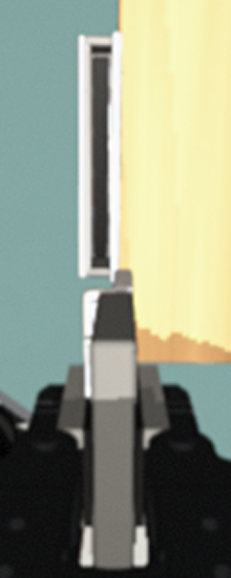

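The crop shows bead and white label on the left (front) and the tongue's underside at about (115,300), nearly in line with the slot at (100,160). The tongue is parallel to the tool, its mid-plane at tool y=+2.1 mm, foot 48 mm below the TCP. I'll go over the slot with the foot 10 mm above the upstand and recheck.

```bash
python3 -m inch '[{"dx":0.03,"dy":-0.004,"dz":0,"ax":0.5,"ay":0,"az":0.3,"fingers":-1},{"dx":0.0565,"dy":-0.008,"dz":0.02,"ax":0.5,"ay":0,"az":0.3,"fingers":-1},{"dx":0.0565,"dy":-0.008,"dz":0.045,"ax":0.5,"ay":0,"az":0.3,"fingers":-1},{"dx":0.0565,"dy":-0.008,"dz":0.065,"ax":0.5,"ay":0,"az":0.3,"fingers":-1},{"dx":0.0565,"dy":-0.008,"dz":0.074,"ax":0.5,"ay":0,"az":0.3,"fingers":-1},{"dx":0.0565,"dy":-0.008,"dz":0.074,"ax":0.5,"ay":0,"az":0.3,"fingers":-1},{"dx":0.0565,"dy":-0.008,"dz":0.074,"ax":0.5,"ay":0,"az":0.3,"fingers":-1}]' 
cat > fit.py <<'E'
from h import *
import sys
im,w=cloud("wrist");s=bot.read_state();T=R.from_rotvec(s["tcp_rot"]).as_matrix()
print(np.round(T,3).tolist(),s["tool_pos"],"F",s["wrist_force"])
cv2.imwrite("pics/%s.png"%sys.argv[1],cv2.resize(im[100:340,230:430],None,fx=2.5,fy=2.5,interpolation=2))
p=(w-s["tool_pos"])@T
ok=~np.isnan(p[...,0])
q=p[ok];W=w[ok]
h=q[(abs(q[:,0]-.0256)<.002)&(q[:,2]>.019)&(q[:,2]<.046)&(abs(q[:,1])<.012)]
print("tongue y",np.percentile(h[:,1],[2,98]),"z max",h[:,2].max(),len(h))
for a in np.arange(.03,.06,.006):
    m=(abs(q[:,0]-a)<.003)&(abs(q[:,1])<.03)
    u=q[m&(W[:,2]>.071)&(W[:,2]<.079)&(q[:,1]>.004)];l=q[m&(W[:,2]>.058)&(W[:,2]<.071)&(q[:,1]<.0)]
    print(round(a,3),"upstand y",len(u),np.percentile(u[:,1],[2,98]).round(4) if len(u) else "","lip y",len(l),np.percentile(l[:,1],[2,98]).round(4) if len(l) else "")
E
python3 fit.py f1
```

```text
time: 12.42
tool_pos: [0.6194, -0.0318, 0.1343]
tcp_rot: [-2.319, -2.118, -0.003]
wrist_force: [-0.6, 0.5, -1.0]
width: 0.1
[[0.09, 0.996, 0.001], [0.996, -0.09, 0.002], [0.002, 0.001, -1.0]] [ 0.61950495 -0.03181685  0.13446184] F [-0.03628151  0.43448595 -0.70862042]
tongue y [-0.00058092  0.00483091] z max 0.04230560507782989 76
0.03 upstand y 50 [0.006  0.0096] lip y 52 [-0.0088 -0.0043]
0.036 upstand y 46 [0.0061 0.0095] lip y 55 [-0.0088 -0.0043]
0.042 upstand y 42 [0.0065 0.0101] lip y 56 [-0.0087 -0.0042]
0.048 upstand y 53 [0.0064 0.0101] lip y 71 [-0.0087 -0.0005]
0.054 upstand y 11 [0.0064 0.0099] lip y 25 [-0.0083 -0.0005]
```

View pics/f1.png

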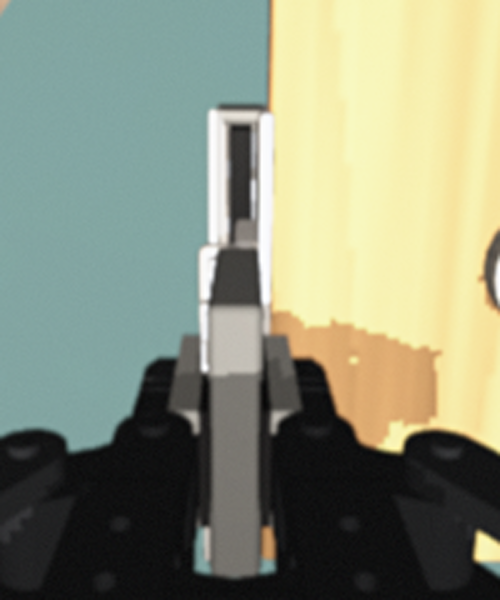

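The crop shows the tongue (235,275) over the slot line (240,170), slightly towards the upstand: numbers say 1.2 mm. Correct that and go in to just above the strip.

```bash
python3 -m inch '[{"dx":0,"dy":-0.0012,"dz":0,"ax":0,"ay":0,"az":0,"fingers":-1},{"dx":0,"dy":-0.0012,"dz":0.006,"ax":0,"ay":0,"az":0,"fingers":-1},{"dx":0,"dy":-0.0012,"dz":0.012,"ax":0,"ay":0,"az":0,"fingers":-1},{"dx":0,"dy":-0.0012,"dz":0.018,"ax":0,"ay":0,"az":0,"fingers":-1},{"dx":0,"dy":-0.0012,"dz":0.024,"ax":0,"ay":0,"az":0,"fingers":-1},{"dx":0,"dy":-0.0012,"dz":0.030,"ax":0,"ay":0,"az":0,"fingers":-1},{"dx":0,"dy":-0.0012,"dz":0.036,"ax":0,"ay":0,"az":0,"fingers":-1},{"dx":0,"dy":-0.0012,"dz":0.038,"ax":0,"ay":0,"az":0,"fingers":-1},{"dx":0,"dy":-0.0012,"dz":0.038,"ax":0,"ay":0,"az":0,"fingers":-1}]'
```

```text
time: 13.6
tool_pos: [0.6182, -0.0316, 0.0963]
tcp_rot: [-2.319, -2.118, -0.003]
wrist_force: [0.5, 0.4, -0.3]
width: 0.103
```

```bash
python3 -m inch '[{"dx":0,"dy":0,"dz":0.003,"ax":0,"ay":0,"az":0,"fingers":-1},{"dx":0,"dy":0,"dz":0.006,"ax":0,"ay":0,"az":0,"fingers":-1},{"dx":0,"dy":0,"dz":0.009,"ax":0,"ay":0,"az":0,"fingers":-1},{"dx":0,"dy":0,"dz":0.009,"ax":0,"ay":0,"az":0,"fingers":-1},{"dx":0,"dy":0,"dz":0.009,"ax":0,"ay":0,"az":0,"fingers":-1}]'; python3 -m inch '[{"dx":0,"dy":0,"dz":0.001,"ax":0,"ay":0,"az":0,"fingers":-1},{"dx":0,"dy":0,"dz":0.002,"ax":0,"ay":0,"az":0,"fingers":-1},{"dx":0,"dy":0,"dz":0.002,"ax":0,"ay":0,"az":0,"fingers":-1},{"dx":0,"dy":0,"dz":0.002,"ax":0,"ay":0,"az":0,"fingers":-1}]';  python3 fit.py f2
```

```text
time: 14.22
tool_pos: [0.6186, -0.0316, 0.0878]
tcp_rot: [-2.319, -2.118, -0.004]
wrist_force: [-0.1, 0.4, 3.4]
width: 0.101
time: 14.72
tool_pos: [0.6187, -0.0316, 0.086]
tcp_rot: [-2.319, -2.118, -0.004]
wrist_force: [-1.4, -0.5, 5.2]
width: 0.103
[[0.09, 0.996, 0.002], [0.996, -0.09, 0.002], [0.002, 0.001, -1.0]] [ 0.6186542  -0.03161392  0.08597392] F [-1.92056665  0.36347227  4.77194028]
tongue y [-0.00768275  0.01188374] z max 0.04597399336023626 142
0.03 upstand y 83 [0.0068 0.0105] lip y 77 [-0.0077 -0.0036]
0.036 upstand y 74 [0.007  0.0104] lip y 80 [-0.0076 -0.0035]
0.042 upstand y 80 [0.007  0.0108] lip y 83 [-0.0076 -0.0035]
0.048 upstand y 93 [0.0069 0.0108] lip y 115 [-0.0075 -0.    ]
0.054 upstand y 18 [0.0071 0.0104] lip y 38 [-0.0071 -0.    ]
```

```bash
python3 -m inch '[{"dx":0,"dy":0,"dz":0.001,"ax":0,"ay":0,"az":0,"fingers":-1},{"dx":0,"dy":0,"dz":0.001,"ax":0,"ay":0,"az":0,"fingers":-1},{"dx":0,"dy":0,"dz":0.001,"ax":0,"ay":0,"az":0,"fingers":-1}]'; python3 -m inch '[{"dx":0,"dy":0,"dz":0.001,"ax":0,"ay":0,"az":0,"fingers":-1},{"dx":0,"dy":0,"dz":0.001,"ax":0,"ay":0,"az":0,"fingers":-1},{"dx":0,"dy":0,"dz":0.001,"ax":0,"ay":0,"az":0,"fingers":-1}]'
```

```text
time: 15.15
tool_pos: [0.6187, -0.0316, 0.0852]
tcp_rot: [-2.319, -2.119, -0.004]
wrist_force: [-0.9, 0.3, 6.5]
width: 0.101
time: 15.52
tool_pos: [0.6188, -0.0316, 0.0851]
tcp_rot: [-2.319, -2.119, -0.004]
wrist_force: [-3.0, 0.5, 9.4]
width: 0.104
```

The tool stopped at z 85.1 (85 expected) and force rose sharply: bead on lip. One more small press for margin, then a check picture.

```bash
python3 -m inch '[{"dx":0,"dy":0,"dz":0.002,"ax":0,"ay":0,"az":0,"fingers":-1},{"dx":0,"dy":0,"dz":0.002,"ax":0,"ay":0,"az":0,"fingers":-1},{"dx":0,"dy":0,"dz":0.002,"ax":0,"ay":0,"az":0,"fingers":-1},{"dx":0,"dy":0,"dz":0.002,"ax":0,"ay":0,"az":0,"fingers":-1}]'; python3 - <<'E'
from h import *
im,w=cloud("wrist");s=bot.read_state();T=R.from_rotvec(s["tcp_rot"]).as_matrix()
p=(w-s["tool_pos"])@T;ok=~np.isnan(p[...,0]);q=p[ok];W=w[ok]
h=q[(abs(q[:,1])<.004)&(abs(q[:,0])<.024)&(q[:,2]<-.02)&(q[:,2]>-.03)];print("head top tool z",np.median(h[:,2]),"world",s["tool_pos"][2]-np.median(h[:,2]))
b=q[(abs(q[:,0]-.0256)<.0015)&(q[:,1]>-.011)&(q[:,1]<-.004)&(q[:,2]>.0)&(q[:,2]<.025)];print("bead tool z",np.percentile(b[:,2],[2,98]),"world bottom",s["tool_pos"][2]-np.percentile(b[:,2],98))
a=cv2.resize(im[100:340,230:430],None,fx=2,fy=2,interpolation=2)
si,_=bot.read_camera("side");c=cv2.resize(si[170:290,320:430],(440,480),interpolation=2)
cv2.imwrite("pics/end.png",np.hstack([a,c[:,:400]]));print(s["wrist_force"],s["width"])
E
```

```text
time: 16.02
tool_pos: [0.6194, -0.0317, 0.0848]
tcp_rot: [2.319, 2.119, 0.005]
wrist_force: [-3.4, 0.9, 11.5]
width: 0.105
head top tool z -0.027263251828256785 world 0.11210254043534726
bead tool z [0.00101973 0.02199004] world bottom 0.06284924928918403
[-4.10156679 -0.07841587 11.90831309] 0.10085391280691498
```

View pics/end.png

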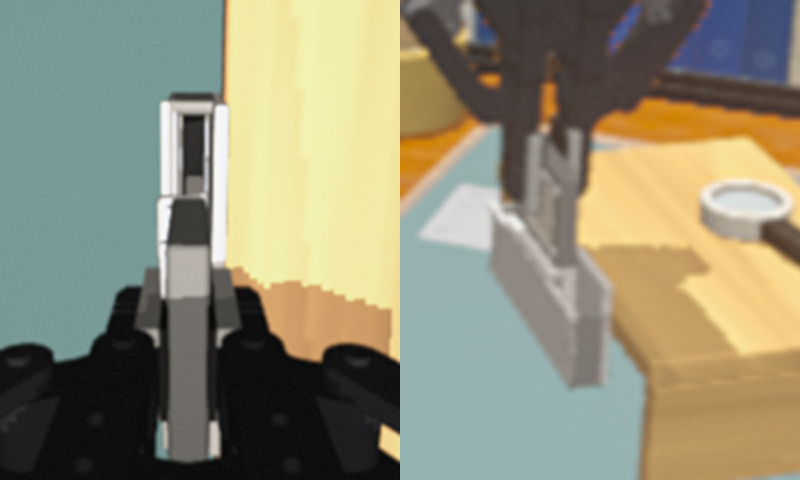

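Left: tongue inside the slot, bead over the lip (160–180,200), far part of slot (195,140) open. Right (side view): head standing in the rail, bead at the lip's top. A -4 N side force suggests the back rubs on the upstand, so I ease 1 mm forward while pressing a bit more, to make sure it isn't stopped by friction.

```bash
python3 -m inch '[{"dx":0,"dy":-0.001,"dz":0.002,"ax":0,"ay":0,"az":0,"fingers":-1},{"dx":0,"dy":-0.0015,"dz":0.003,"ax":0,"ay":0,"az":0,"fingers":-1},{"dx":0,"dy":-0.0015,"dz":0.003,"ax":0,"ay":0,"az":0,"fingers":-1},{"dx":0,"dy":-0.0015,"dz":0.003,"ax":0,"ay":0,"az":0,"fingers":-1},{"dx":0,"dy":-0.0015,"dz":0.003,"ax":0,"ay":0,"az":0,"fingers":-1}]'; python3 - <<'E'
from h import *
im,w=cloud("wrist");s=bot.read_state();T=R.from_rotvec(s["tcp_rot"]).as_matrix()
p=(w-s["tool_pos"])@T;ok=~np.isnan(p[...,0]);q=p[ok];W=w[ok]
h=q[(abs(q[:,1])<.004)&(abs(q[:,0])<.024)&(q[:,2]<-.02)&(q[:,2]>-.03)];print("head top world",s["tool_pos"][2]-np.median(h[:,2]))
a=W[(abs(W[:,1]-.012)<.005)&(W[:,0]>.6)&(W[:,0]<.64)];u=a[(a[:,2]>.072)&(a[:,2]<.079)];l=a[(a[:,2]>.062)&(a[:,2]<.069)&(a[:,0]<.62)]
print("upstand z",np.median(u[:,2]),"lip z",np.percentile(l[:,2],80) if len(l) else None,s["wrist_force"],s["tool_pos"])
v,_=bot.read_camera("side")
for t in ["loupe","tape","eyeglass_pouch"]: print(t,[ (round(m["p"],2),np.round(m["box"])) for m in bot.masks_of("side",t)[:1]])
E
```

```text
time: 16.75
tool_pos: [0.6193, -0.0317, 0.0848]
tcp_rot: [2.317, 2.117, 0.009]
wrist_force: [-4.7, 0.3, 16.3]
width: 0.104
head top world 0.11204632192041933
upstand z 0.07558844896253658 lip z 0.06593329838958824 [-4.821532    0.5921731  15.97969025] [ 0.61930085 -0.03166529  0.08473516]
loupe [(0.7, array([396., 215., 433., 238.]))]
tape [(0.83, array([294., 174., 337., 204.]))]
eyeglass_pouch [(0.82, array([219., 229., 289., 260.]))]
```

```bash
python3 -c "
from workcell import bot
bot.finish_job(); s=bot.read_state(); print(s['tool_pos'],s['wrist_force'],s['width'],s['time'])"
```

```text
the job is handed in; nothing more can be done
the job is handed in; nothing more can be done
```

The holder is out of the vise and pressed home behind the shelf lip. I handed the job in at about 17 s with the arm still gripping at 70 N and pressing down with about 16 N.

- **Vise:** I gripped the jaw's lug and drew it back about 29 mm. The holder stayed standing in its groove, and I lifted it out by the head.
- **Placing:** the tongue went down into the slot, label side to the lip. Force rose as expected along the strip's travel, then the tool stopped dead at z 84.8 mm (85 expected). Pressing harder, from 6.5 to 16 N, moved it only 0.4 mm further, so the bead is on the lip.
- **Last checks:** the head's top measures 36.5 mm above the upstand's top, against 36 mm when home. The networks still find the loupe, tape and pouch within a few pixels of where they were at the start.
- **Not as expected:**
  - A side force of about 4–5 N towards the front stayed on the tool, probably the holder's back resting on the upstand. Easing forward 1.5 mm did not clear it.
  - The bead's height measured from depth (63 mm) was too noisy to rely on.

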